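# Load two label rolls into the spring-loaded roll magazine

## Robot

A 6-joint arm with a two-finger parallel gripper is mounted at the origin on a cart in front of the work surface, level with it; the furniture and walls round the work are solid. World frame = base frame: x ahead of the robot, y to its left, z up, the work surface at z = 0. Lengths are in m, angles in degrees, forces in N, time in s.
With the tool pointing down it reaches from about 0.4 to 0.925 m from the base axis. Payload 3.4 kg.
Tool frame: the origin (TCP) lies between the finger pads; the fingertips stand 22 mm ahead of it and the grasp point (between the pads) lies 3 mm ahead of it (r.finger_overhang is the distance from the TCP to the fingertips, in m); z points along the fingers, x is the direction in which the jaws open and shut, and the axes are right-handed (so a half turn about z gives the same grasp; the last joint's range is limited). The gripper opens to 85 mm and grips with 20 to 120 N. Pads are 22 mm wide; open, the fingers measure 114 mm over their backs; the gripper's body (76 mm by 85 mm) begins 54 mm behind the grasp point. The pads swing forward as they close: fully open they stand 13 mm farther back than shut.
Start: joints at [-78.065, 17.578, 86.31, -0, 76.112, -4.211], TCP at [0.16, -0.552, 0.253] pointing down, gripper open.
Joint ranges: [-179.03, 179.03], [-60, 130.46], [8.19, 133.38], [-81.62, 261.62], [5.75, 156.47], [-153.77, 153.77]. Speed limits (degrees/s): [147.25, 147.25, 180, 180, 180, 180].

## Interface

Orientations are given as a 3x3 rotation matrix whose columns are the frame's x, y, z axes.
In Python, from rig import r gives the robot as it stands.
- The arm moves only by the shell command python3 -m pendant 'ROWS' [OPENING]. ROWS is JSON, a list of rows, each a list of 2 entries, a list of its own where there are three numbers: the shift along the tool's x, y, z in mm, then the turn about the tool's z in rad. In form: [[[x, y, z], spin], ...]. A call has exactly 10 rows; each row shifts and turns the pose as measured when the row begins, along the tool's axes as they then stand; what a row does not reach is not made up. A row lasts 1/8 s, in which the tool goes at most 62.5 mm and 10.7 degrees, less where a joint would pass 70% of its speed; a pose out of reach is approached as far as the arm can. A call with a gripper value outside its range is refused whole. OPENING is the gripper's target within -1 to 1 (shut at 1, half-way at 0, fully open at -1), set as the call begins (- or left out, the last holds). The fingers move at their own pace and stop on an object; the grip force is fixed at half the most. Time passes only in rows, so rows that do not move let the fingers close, or fill a call up. It gives the time, the measured TCP pose, the force and the opening at its end, in the units of the state.
- r.observe(): the state, without advancing time (a new reading comes with each control period).
- r.get_image(name): name is "scene" or "side" or "wrist"; returns a dict with "color" (384x512x3 uint8, blue, green, red), "depth" (384x512 float32, m along the optical axis (not along the pixel's ray), 0 where there is no reading), "mtx" (3x3 intrinsics, pixels), "rvec" (rotation vector, rad) and "tvec" (3), from world to camera coordinates, as OpenCV has them; the wrist camera has in their place "T_tool_cam" (4x4, takes a point from camera to tool coordinates, whose origin is the TCP and whose axes are the tool frame's). Camera axes: x right, y down, z forward; pixel columns grow to the right and rows downward; lengths in m; the calibration is good to about 2 mm. The wrist camera is an equidistant fisheye: a pixel r from the principal point sees the ray r / f radians off the axis. A picture is of the moment at which its call begins: read the wrist's pose just before it.
- r.close_job(): hands the job in, once; it reports no verdict.
Trained networks look in a picture, given as the dict that the camera call returned (one of the last four; its "shot" number tells which), for a name from the list of things; names that differ only in an ending like _2 or _b are one class to them, and where a whole thing is asked for, a point or a joint stands for the part that bears it (a point fixed in the world has none). Each returns a list of dicts, best first, with "p" (0 to 1); they miss things now and then, are a little off and sometimes report something else, mostly with a low value. They report only what shows in the picture. A call takes as long as a camera call. They do not tell look-alikes from the thing itself.
- r.search_frame(picture, target): "point" ([row, column] in pixels, amid what is visible of it).
- r.cut_out(picture, target): "region" (384x512 bool, what is visible of it) and "point" ([row, column] in pixels, amid what is visible of it).
The state is a dict: "clock": time; "joint_pos": joint angles; "joint_vel": joint speeds; "tau": joint torques, N m; "eef_pos": TCP position; "eef_rot": TCP orientation; "ft_force": force on the tool from outside, world axes, zero at the start; "wrist_torque": the same for the moment, N m; "grip_width": opening from 0.0 (shut) to 1.0 (fully open).
Only numpy, scipy, OpenCV 4.12 (cv2) and the standard library are available. Lean on these libraries where they do the work, as an engineer would, in place of code of your own. Each camera call takes 0.05 s, during which the arm holds its last target.

## Task

Load both yellow label rolls into the spring-loaded magazine, one on top of the other. Push each roll down by feel against the spring until it has gone right past the two red catches and they snap back over its top and hold it (how deep that is depends on how the magazine is set), but never ram the stack hard against the bottom stop. Do not disturb the other things on the table.

Things in the scene. Friction and masses are not known exactly. Their poses are not given: they have to be found in the camera images.
- magazine: Upright square aluminium column, fixed to the table on a dark base plate 130 x 110 x 8 mm. Origin: centre of the underside, z up the column; -x is the side with the narrow vertical window. Square bore 55 x 55 mm, walls 3 mm, 116 mm tall. Catch housings with knobs stand out to 60 mm from the axis at +y and -y, below 110 mm height.
- mouth (a point): Centre of the magazine's mouth at rim height, 116 mm above its underside; axes as the magazine's. Black flared lip, about 70 mm square outside. A roll set in the mouth rests loosely on the catches, underside 9 to 28 mm below the rim, the rest standing above it. Fingers round a roll do not fit into the bore: let go, then push the middle of its top with shut fingertips, far into the bore.
- roll_a: Yellow label roll, a short cylinder 52 mm in diameter and 30 mm tall with a hole of about 15 mm down the middle, 90 g, lying flat. Origin: centre of the underside, z along the roll's axis. To set it in the magazine hold it by its upper half.
- roll_a_mid (a point): Centre of roll a, 15 mm above its underside.
- roll_b: Second yellow label roll, the same as roll a. Either may go in first.
- roll_b_mid (a point): Centre of roll b, 15 mm above its underside.
- white_roll: White label roll, 64 mm in diameter and 30 mm tall, too wide for the magazine; a bystander. Origin: centre of the underside.
- stapler: Red stapler, 147 x 37 x 48 mm, a bystander. Origin: centre of the underside.
- kitchen_timer: White kitchen timer, 30 x 74 x 66 mm, a bystander. Origin: centre of the underside.
- catch_left (a joint): One of two red spring catches, 16 mm wide, 6 mm into the bore from the +y wall, ramp on top, flat below (43 mm free between the two). Joint 0 when in, about 0.005 (m) while a passing roll wedges it out. Catches, tray and spring sit on one carriage clamped at an unknown height: catch underside 21 to 35 mm below the rim. A roll latches when its top is 1 to 2 mm below that.
- catch_right (a joint): One of two red spring catches, 16 mm wide, 6 mm into the bore from the -y wall, ramp on top, flat below (43 mm free between the two). Joint values as the left catch.
- tray (a joint): Spring tray on the same carriage; its joint is travel relative to the catches: 0 when up and empty (1 mm below the catches' underside), grows in m as pushed down: about 0.029 with one roll latched, 0.059 with two, hard stop at 0.0615. It pushes up with 2.6 N at 0 and 220 N/m more (9 N with one roll, 16 N with two); a passing roll rubs on the catches too. Over 35 N on the tray is ramming.
Mind the look-alikes: they are no part of the job. What is shaped like the roll_b but green is not meant. What is shaped like the roll_a but pink is not meant.

How it is judged:
By the outcome, as a careful person would: the job done as asked, in the order asked, and still so for the second after the job is handed in, with the robot touching nothing.
It also fails if it takes over 72 s, if anything falls off the work surface, if the arm or the gripper's body presses on something with over 40 N, if the wrist force passes 120 N, or if a joint passes its speed limit or range.

## Working session

There is one attempt and no reset: what is moved stays moved. The work goes in short steps, Python scripts to look and compute and a shell command to move; the robot and the scene stay as the last step left them, time stands still between calls to the robot, and variables do not carry over. Pictures are saved under pics/ and viewed, and the job is handed in when it is done.

```bash
ls; mkdir -p pics; python3 - <<'E'
from rig import r
import cv2, numpy as np
s=r.observe(); print(s['clock'],s['eef_pos'],s['eef_rot'],s['grip_width'],s['ft_force'],r.finger_overhang)
for n in ("scene","side","wrist"):
    p=r.get_image(n); cv2.imwrite(f"pics/a_{n}.png",p["color"])
    np.savez(f"pics/a_{n}.npz",**{k:v for k,v in p.items() if isinstance(v,np.ndarray)})
    print(n,p['mtx'].tolist(),[k for k in p])
E
```

```text
pics
0.0 [ 0.15974495 -0.551696    0.25240667] [[ 2.78117490e-01 -9.60546960e-01 -4.47418453e-04]
 [-9.60544998e-01 -2.78117827e-01  1.94450128e-03]
 [-1.99221984e-03 -1.11034257e-04 -9.99998009e-01]] 1.00178537040692 [-0.42659433  0.51577627 -0.1498736 ] 0.022
scene [[483.7833039920259, 0.0, 246.82911463064664], [0.0, 483.7833039920259, 188.54459556971207], [0.0, 0.0, 1.0]] ['color', 'depth', 'mtx', 'rvec', 'tvec', 'shot']
side [[391.0634041596733, 0.0, 252.04250552046898], [0.0, 391.0634041596733, 193.27116348007536], [0.0, 0.0, 1.0]] ['color', 'depth', 'mtx', 'rvec', 'tvec', 'shot']
wrist [[297.3186396354542, 0.0, 250.68482688701917], [0.0, 297.3186396354542, 193.81736341029392], [0.0, 0.0, 1.0]] ['color', 'depth', 'mtx', 'T_tool_cam', 'shot']
```

View pics/a_scene.png

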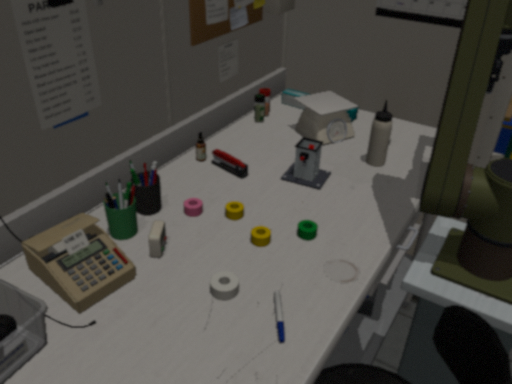

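View pics/a_side.png

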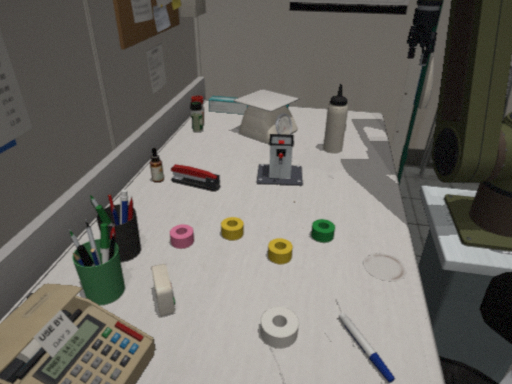

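View pics/a_wrist.png

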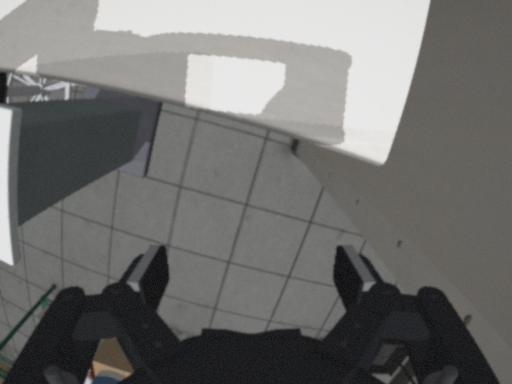

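The scene view shows two yellow rolls at (row 210, col 234) and (235, 261). The look-alikes are pink at (207, 193) and green at (229, 307). The magazine is at (162, 307), the white roll at (285, 224), the stapler at (162, 230) and the timer at (239, 157). The two yellow rolls are the ones meant, going by colour. I'll localise them and check with enlarged crops.

```bash
cat > h.py <<'E'
import numpy as np, cv2
def load(n): 
    return dict(np.load(n))
def world(p):
    """HxWx3 world points (scene/side)"""
    d=p['depth']; K=p['mtx']; H,W=d.shape
    v,u=np.mgrid[:H,:W]
    c=np.stack([(u-K[0,2])/K[0,0]*d,(v-K[1,2])/K[1,1]*d,d],-1)
    R,_=cv2.Rodrigues(p['rvec']); 
    return (c-p['tvec'].reshape(3))@R
def proj(p,X):
    return cv2.projectPoints(np.array(X,float).reshape(-1,3),p['rvec'],p['tvec'],p['mtx'],None)[0].reshape(-1,2)
def wristworld(p,s):
    d=p['depth']; K=p['mtx']; H,W=d.shape
    v,u=np.mgrid[:H,:W]
    x=(u-K[0,2])/K[0,0]; y=(v-K[1,2])/K[1,1]; th=np.hypot(x,y)+1e-9
    k=np.tan(th)/th
    c=np.stack([x*k*d,y*k*d,d],-1)
    T=p['T_tool_cam']; t=c@T[:3,:3].T+T[:3,3]
    return t@np.array(s['eef_rot']).T+np.array(s['eef_pos'])
def wristproj(p,s,X):
    X=np.array(X,float).reshape(-1,3)
    t=(X-np.array(s['eef_pos']))@np.array(s['eef_rot'])
    T=p['T_tool_cam']; c=(t-T[:3,3])@T[:3,:3]
    rho=np.hypot(c[:,0],c[:,1]); th=np.arctan2(rho,c[:,2]); K=p['mtx']
    return np.stack([K[0,2]+K[0,0]*th*c[:,0]/rho,K[1,2]+K[1,1]*th*c[:,1]/rho],-1)
def yellow(p):
    h=cv2.cvtColor(p['color'],cv2.COLOR_BGR2HSV)
    m=cv2.inRange(h,(22,110,70),(34,255,255))
    n,l,st,ce=cv2.connectedComponentsWithStats(m)
    return [(l==i) for i in range(1,n) if st[i,4]>80]
E
python3 - <<'E'
from h import *
for n in ("scene","side"):
    p=load(f"pics/a_{n}.npz"); W=world(p)
    R,_=cv2.Rodrigues(p['rvec']); print(n,"cam",(-R.T@p['tvec'].reshape(3)).round(3))
    for m in yellow(p):
        v,u=np.nonzero(m); P=W[m]; P=P[p['depth'][m]>0]
        top=P[P[:,2]>0.026]
        print(n,u.mean().round(),v.mean().round(),m.sum(),"min",np.percentile(P,3,0).round(3),"max",np.percentile(P,97,0).round(3),"top mid",((np.percentile(top,2,0)+np.percentile(top,98,0))/2).round(4) if len(top)>5 else None, len(top))
    # general table
    sel={'scene':(slice(135,190),slice(278,335)),'side':(slice(130,190),slice(250,310))}[n]
    P=W[sel].reshape(-1,3); 
    hi=P[(P[:,2]>0.105)&(P[:,2]<0.13)]; print("rim",len(hi),hi.min(0).round(3),hi.max(0).round(3),np.median(hi,0).round(3))
    bp=P[(P[:,2]>0.004)&(P[:,2]<0.014)]; print("base",bp.min(0).round(3),bp.max(0).round(3))
    c=p['color'][sel]; cv2.imwrite(f"pics/b_{n}.png",cv2.resize(c,None,fx=8,fy=8,interpolation=cv2.INTER_CUBIC))
    sel2={'scene':(slice(190,250),slice(180,325)),'side':(slice(205,270),slice(160,345))}[n]
    cv2.imwrite(f"pics/c_{n}.png",cv2.resize(p['color'][sel2],None,fx=4,fy=4,interpolation=cv2.INTER_CUBIC))
E
```

```text
scene cam [0.011 1.061 0.779]
scene 234.0 210.0 273 min [0.589 0.147 0.006] max [0.632 0.192 0.033] top mid [0.6115 0.1669 0.0299] 156
scene 261.0 235.0 325 min [0.471 0.203 0.006] max [0.515 0.249 0.033] top mid [0.4938 0.2236 0.0302] 187
rim 205 [ 0.507 -0.167  0.105] [ 0.579 -0.077  0.12 ] [ 0.547 -0.129  0.113]
base [ 0.443 -0.394  0.004] [ 0.748 -0.032  0.014]
side cam [0.434 0.862 0.557]
side 232.0 228.0 431 min [0.592 0.148 0.004] max [0.637 0.194 0.03 ] top mid [0.6157 0.169  0.0284] 200
side 280.0 251.0 520 min [0.476 0.203 0.003] max [0.52 0.25 0.03] top mid [0.498  0.2244 0.0281] 248
rim 185 [ 0.511 -0.162  0.105] [ 0.583 -0.088  0.117] [ 0.549 -0.129  0.111]
base [ 0.478 -0.455  0.004] [ 0.685 -0.065  0.014]
```

```bash
python3 -c "
import cv2,numpy as np
a=cv2.imread('pics/b_scene.png');b=cv2.imread('pics/b_side.png')
H=max(a.shape[0],b.shape[0])
f=lambda x:cv2.copyMakeBorder(x,0,H-x.shape[0],0,0,0)
m=np.hstack([f(a),f(b)]);m=cv2.resize(m,(800,int(m.shape[0]*800/m.shape[1])));cv2.imwrite('pics/b_both.png',m)
a=cv2.imread('pics/c_scene.png');b=cv2.imread('pics/c_side.png')
a=cv2.resize(a,(740,int(a.shape[0]*740/a.shape[1])));b=cv2.resize(b,(740,int(b.shape[0]*740/b.shape[1])));m=np.vstack([a,b]);print(m.shape);cv2.imwrite('pics/c_both.png',m)
"
```

```text
(566, 740, 3)
```

View pics/b_both.png

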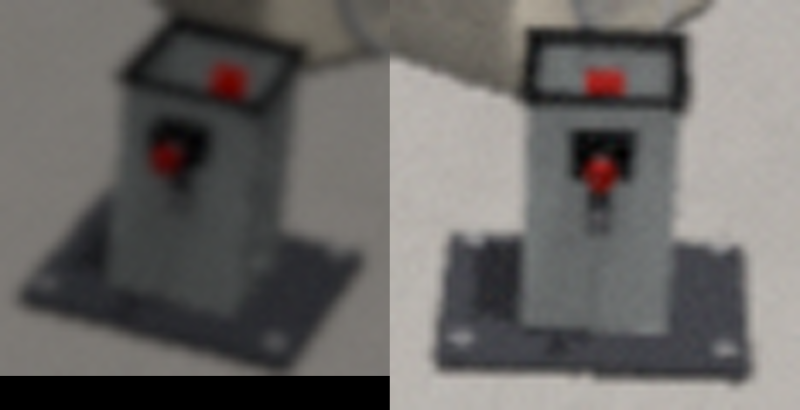

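View pics/c_both.png

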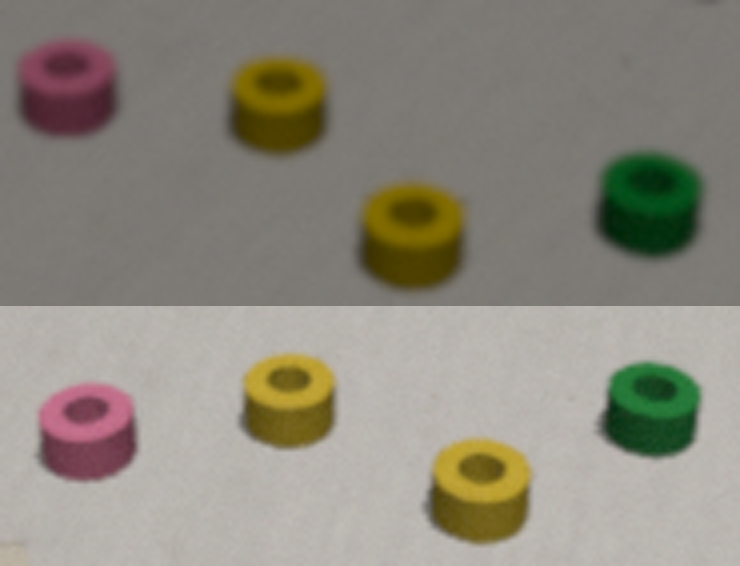

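The crops confirm the two yellow rolls, with pink to the left and green to the right. Next I need a height map for obstacles on the path.

```bash
python3 - <<'E'
from h import *
G=np.full((200,220),-1.0) # rows x 0..1.0 (5mm), cols y .5..-.6
for n in ("scene","side"):
    p=load(f"pics/a_{n}.npz"); W=world(p)[p['depth']>0]
    W=W[(W[:,2]<0.6)&(W[:,2]>-0.1)]
    i=((W[:,0])/0.005).astype(int); j=((0.5-W[:,1])/0.005).astype(int)
    k=(i>=0)&(i<200)&(j>=0)&(j<220); np.maximum.at(G,(i[k],j[k]),W[k,2])
img=np.clip(G/0.3,0,1)*255
im=cv2.applyColorMap(img.astype(np.uint8),cv2.COLORMAP_JET); im[G<-0.5]=0
im=cv2.resize(im[::-1],None,fx=2.9,fy=2.9,interpolation=cv2.INTER_NEAREST)
for x in range(0,10): cv2.putText(im,f"x{x/10}",(0,int((200-x*20)*2.9)),0,.35,(255,255,255))
for y in range(-5,5): cv2.putText(im,f"{y/10}",(int((100-y*20)*2.9),575),0,.35,(255,255,255))
cv2.imwrite("pics/hm.png",im); print(im.shape)
# tall things list
m=(G>0.04).astype(np.uint8); n,l,st,ce=cv2.connectedComponentsWithStats(m)
for q in range(1,n):
    if st[q,4]>6: 
        a=np.argwhere(l==q); print("x",a[:,0].min()*.005,a[:,0].max()*.005,"y",0.5-a[:,1].max()*.005,0.5-a[:,1].min()*.005,"zmax",G[l==q].max().round(3))
E
```

```text
(580, 638, 3)
x 0.0 0.2 y -0.10999999999999999 0.10499999999999998 zmax 0.59
x 0.12 0.195 y -0.595 -0.47 zmax 0.509
x 0.36 0.43 y -0.35 -0.30000000000000004 zmax 0.217
x 0.505 0.58 y -0.16500000000000004 -0.06000000000000005 zmax 0.12
x 0.53 0.745 y -0.55 -0.33000000000000007 zmax 0.124
x 0.5750000000000001 0.61 y -0.595 -0.5700000000000001 zmax 0.054
x 0.655 0.865 y 0.475 0.5 zmax 0.113
x 0.655 0.715 y 0.36 0.435 zmax 0.071
x 0.71 0.835 y -0.050000000000000044 -0.0050000000000000044 zmax 0.05
x 0.755 0.895 y -0.595 -0.575 zmax 0.056
x 0.765 0.845 y 0.35 0.435 zmax 0.147
x 0.785 0.87 y 0.235 0.32 zmax 0.147
x 0.855 0.89 y -0.040000000000000036 -0.0050000000000000044 zmax 0.101
x 0.855 0.895 y -0.405 -0.355 zmax 0.109
x 0.865 0.91 y -0.46499999999999997 -0.42000000000000004 zmax 0.11
x 0.92 0.995 y -0.595 0.5 zmax 0.562
```

View pics/hm.png

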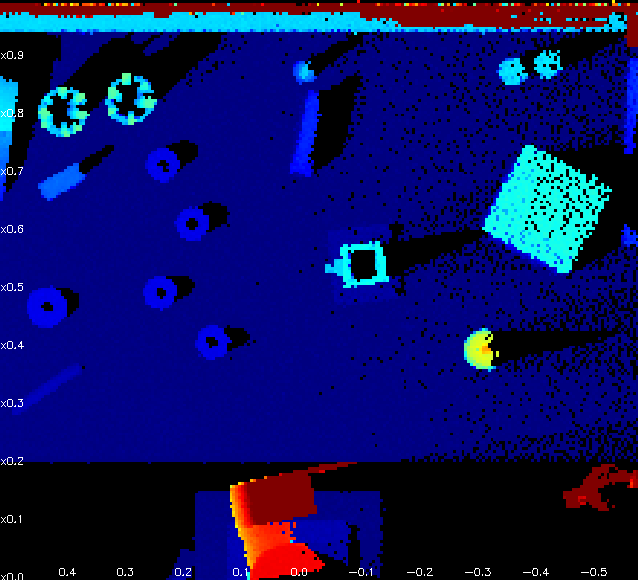

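```bash
python3 - <<'E'
from h import *
p=load("pics/a_wrist.npz"); print(p['T_tool_cam'].round(3))
# rotate first 8 rows -0.16125 while heading world; rows in tool axes
yaw=np.radians(-73.86); pos=np.array([.16,-.552])
tgt=np.array([.50,-.30])
d=(tgt-pos)/8
for k in range(8):
    ex=np.array([np.cos(yaw),np.sin(yaw)]); ey=np.array([np.sin(yaw),-np.cos(yaw)])
    print((d@ex*1000).round(),(d@ey*1000).round(),np.degrees(yaw).round(1)); yaw+=0.16114
E
```

```text
[[ 1.     0.     0.001  0.   ]
 [-0.001  0.955  0.298 -0.076]
 [-0.001 -0.298  0.955 -0.122]
 [ 0.     0.     0.     1.   ]]
-18.0 -50.0 -73.9
-10.0 -52.0 -64.6
-2.0 -53.0 -55.4
7.0 -52.0 -46.2
15.0 -51.0 -36.9
23.0 -48.0 -27.7
30.0 -43.0 -18.5
37.0 -38.0 -9.2
```

```bash
python3 -m pendant '[[[0,0,-45],0],[[0,0,-45],0],[[-18,-50,0],-0.161],[[-10,-52,0],-0.161],[[-2,-53,0],-0.161],[[7,-52,0],-0.161],[[15,-51,0],-0.161],[[23,-48,0],-0.161],[[30,-43,0],-0.161],[[37,-38,0],-0.161]]' -1
```

```text
clock: 1.4
eef_pos: [0.503, -0.29, 0.3426]
eef_rot: [[0.999, 0.032, -0.002], [0.032, -0.999, 0.006], [-0.002, -0.006, -1.0]]
ft_force: [-0.7, -0.5, 0.6]
grip_width: 1.0
```

```bash
python3 -m pendant '[[[8,-42,0],0.01],[[8,-42,0],0.01],[[8,-42,0],0.01],[[8,-42,5],0],[[8,-42,10],0],[[4,-20,10],0],[[0,0,5],0],[[0,0,0],0],[[0,0,0],0],[[0,0,0],0]]' -1; python3 - <<'E'
from rig import r
import cv2, numpy as np, pickle
s=r.observe(); p=r.get_image("wrist"); cv2.imwrite("pics/d.png",p["color"]); pickle.dump((s,p),open("pics/d.pkl","wb"))
print(s['clock'],s['eef_pos'],s['eef_rot'])
E
```

```text
clock: 2.65
eef_pos: [0.5463, -0.0509, 0.3102]
eef_rot: [[1.0, 0.007, -0.006], [0.007, -1.0, 0.007], [-0.006, -0.007, -1.0]]
ft_force: [-0.6, -0.4, 0.5]
grip_width: 1.002
2.65 [ 0.54629417 -0.05090443  0.31023363] [[ 0.99996058  0.0068811  -0.00561067]
 [ 0.00691889 -0.99995333  0.00674319]
 [-0.00556401 -0.00678174 -0.99996152]]
```

View pics/d.png

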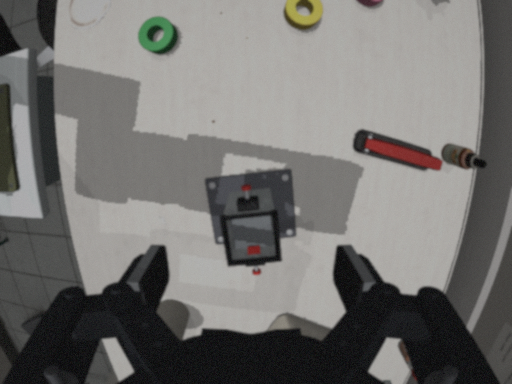

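The wrist view shows the magazine mouth at about (row 238, col 251), with catch knobs at (187, 246) and (270, 256), and the yellow roll at (10, 304). Next I fit the mouth precisely.

```bash
python3 - <<'E'
from h import *; import pickle
s,p=pickle.load(open("pics/d.pkl","rb"))
W=wristworld(p,s)
m=np.zeros(p['depth'].shape,bool); m[195:280,205:300]=1
rim=m&(W[...,2]>0.108)&(W[...,2]<0.125)&(p['depth']>0)
P=W[rim]; print(rim.sum(),P.min(0),P.max(0),np.median(P[:,2]))
rect=cv2.minAreaRect((P[:,:2]*1000).astype(np.float32)); print(rect)
inn=W[m&(W[...,2]>0.03)&(W[...,2]<0.1)]
# intensity based: intersect rays with z=.116
g=cv2.cvtColor(p['color'],cv2.COLOR_BGR2GRAY)
# base plate
bp=W[m&(W[...,2]>0.004)&(W[...,2]<0.012)]; 
v,u=np.nonzero(rim); print(u.min(),u.max(),v.min(),v.max())
c=p['color'][165:290,195:310]; big=cv2.resize(c,None,fx=4.7,fy=4.7,interpolation=cv2.INTER_CUBIC)
cx,cy=rect[0]
import itertools
def draw(center,yaw,half,z,col):
    a=np.radians(yaw);R=np.array([[np.cos(a),-np.sin(a)],[np.sin(a),np.cos(a)]])
    X=[np.r_[np.array(center)+R@(np.array(q)*half),z] for q in [(-1,-1),(1,-1),(1,1),(-1,1)]]
    q=wristproj(p,s,X); q=((q-[195,165]+.5)*4.7).astype(int); cv2.polylines(big,[q],True,col,1)
draw((cx/1000,cy/1000),rect[2],.035,.116,(0,255,255)); draw((cx/1000,cy/1000),rect[2],np.array([.065,.055]),.008,(0,255,0))
cv2.imwrite("pics/d2.png",big)
E
```

```text
1179 [ 0.50903334 -0.16518186  0.10809135] [ 0.58290722 -0.09099867  0.1193273 ] 0.11591460309701676
((546.10107421875, -128.54510498046875), (67.8173599243164, 68.26245880126953), 7.747687339782715)
219 281 209 266
```

View pics/d2.png

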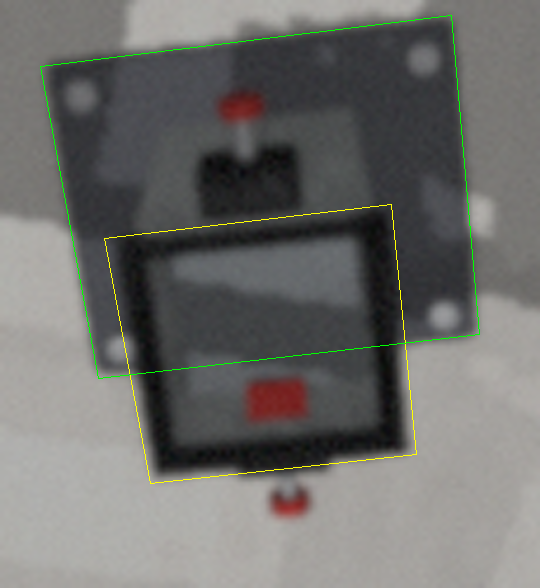

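```bash
python3 -m pendant '[[[11,-36,10],0.01],[[11,-36,20],0],[[11,-36,30],0],[[11,-36,30],0],[[11,-36,30],0],[[11,-36,30],0],[[2,-4,10],0],[[0,0,0],0],[[0,0,0],0],[[0,0,0],0]]' -1; cat > snap.py <<'E'
from rig import r
import sys,pickle,cv2
from h import *
n=sys.argv[1]
s=r.observe(); p=r.get_image("wrist"); cv2.imwrite(f"pics/{n}.png",p["color"]); pickle.dump((s,p),open(f"pics/{n}.pkl","wb"))
print(s['clock'],np.round(s['eef_pos'],4),s['grip_width'],np.round(s['ft_force'],2))
W=wristworld(p,s)
for m in yellow(p):
    if m.sum()<400: continue
    m=cv2.erode(m.astype(np.uint8),np.ones((3,3)))>0
    P=W[m&(p['depth']>0)]
    h=np.percentile(P[:,2],90); top=P[P[:,2]>h-0.005]
    v,u=np.nonzero(m)
    (c,rad)=cv2.minEnclosingCircle((top[:,:2]*1000).astype(np.float32))
    print("roll px",u.mean().round(),v.mean().round(),"n",m.sum(),"top z",np.median(top[:,2]).round(4),"circ",np.round(c,1),round(rad,1),"lo",P.min(0).round(3),"hi",P.max(0).round(3))
E
python3 snap.py e
```

```text
clock: 3.95
eef_pos: [0.6232, 0.1677, 0.1528]
eef_rot: [[1.0, -0.015, 0.008], [-0.015, -1.0, 0.004], [0.008, -0.004, -1.0]]
ft_force: [-0.0, 0.0, -0.6]
grip_width: 1.002
3.95 [0.6232 0.1677 0.1528] 1.0017086668994428 [-0.03  0.05 -0.56]
roll px 110.0 137.0 n 1532 top z 0.031 circ [499.3 221.9] 25.0 lo [0.474 0.198 0.011] hi [0.524 0.245 0.033]
roll px 241.0 193.0 n 1940 top z 0.031 circ [615.3 167.2] 25.1 lo [0.591 0.142 0.01 ] hi [0.639 0.192 0.033]
```

View pics/e.png

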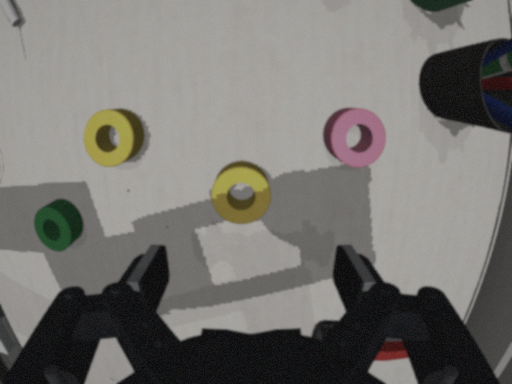

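```bash
python3 -m pendant '[[[-8,0,20],-0.015],[[0,0,30],0],[[0,0,30],0],[[0,0,20],0],[[0,0,12],0],[[0,0,4],0],[[0,0,0],0],[[0,0,0],0],[[0,0,0],0],[[0,0,0],0]]' -1; python3 snap.py f
```

```text
clock: 5.25
eef_pos: [0.623, 0.1654, 0.0439]
eef_rot: [[1.0, -0.004, 0.026], [-0.005, -1.0, 0.007], [0.026, -0.007, -1.0]]
ft_force: [-0.1, 0.1, -1.5]
grip_width: 0.999
5.25 [0.623  0.1654 0.0439] 0.9988132766854776 [-0.11  0.06 -1.46]
roll px 31.0 156.0 n 3304 top z 0.031 circ [498.2 221.8] 26.1 lo [0.473 0.197 0.001] hi [0.524 0.246 0.033]
roll px 235.0 244.0 n 5644 top z 0.0311 circ [615.8 167.1] 25.6 lo [0.591 0.142 0.004] hi [0.64  0.192 0.033]
```

View pics/f.png

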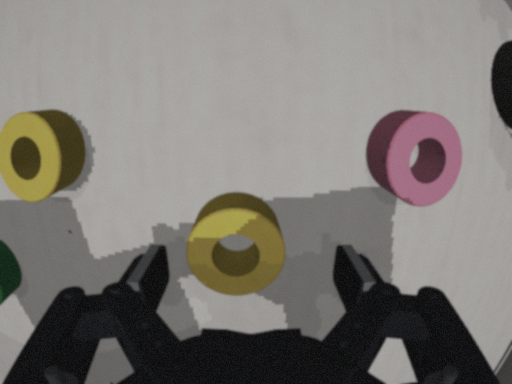

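```bash
python3 -m pendant '[[[-3,-1,3],0],[[-3,-1,3],0],[[-2,0,2],0],[[0,0,1],0],[[0,0,0],0],[[0,0,0],0],[[0,0,0],0],[[0,0,0],0],[[0,0,0],0],[[0,0,0],0]]' -1; python3 snap.py g
```

```text
clock: 6.55
eef_pos: [0.6147, 0.1678, 0.0341]
eef_rot: [[1.0, -0.004, 0.026], [-0.004, -1.0, 0.007], [0.026, -0.007, -1.0]]
ft_force: [0.2, -0.2, -0.3]
grip_width: 1.002
6.55 [0.6147 0.1678 0.0341] 1.002181060230322 [ 0.16 -0.23 -0.31]
roll px 33.0 163.0 n 3746 top z 0.031 circ [499.1 221.7] 25.5 lo [0.474 0.197 0.001] hi [0.524 0.246 0.033]
roll px 250.0 255.0 n 6150 top z 0.0311 circ [615.3 167. ] 25.4 lo [0.591 0.142 0.004] hi [0.64  0.192 0.033]
```

Aligned within 1 mm, so I close the gripper.

```bash
python3 -m pendant '[[[0,0,0],0],[[0,0,0],0],[[0,0,0],0],[[0,0,0],0],[[0,0,0],0],[[0,0,0],0],[[0,0,0],0],[[0,0,0],0],[[0,0,0],0],[[0,0,0],0]]' 1; python3 snap.py i
```

```text
clock: 7.85
eef_pos: [0.6151, 0.1679, 0.0348]
eef_rot: [[1.0, -0.004, 0.027], [-0.004, -1.0, 0.007], [0.027, -0.007, -1.0]]
ft_force: [0.7, -0.0, 1.3]
grip_width: 0.571
7.85 [0.6151 0.1679 0.0348] 0.5713232525177318 [ 0.67 -0.02  1.29]
roll px 33.0 162.0 n 4006 top z 0.031 circ [498.6 222.3] 26.0 lo [0.474 0.197 0.001] hi [0.524 0.246 0.033]
roll px 251.0 255.0 n 6800 top z 0.0311 circ [615.6 167.2] 25.4 lo [0.591 0.142 0.003] hi [0.639 0.193 0.033]
```

View pics/i.png

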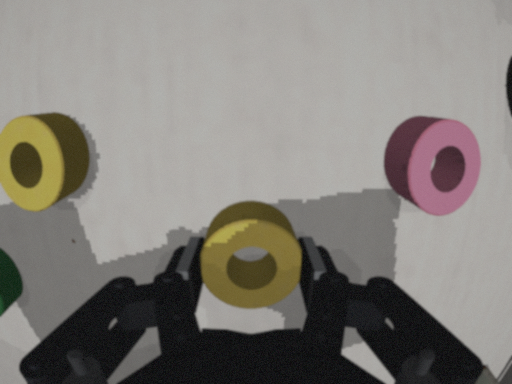

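```bash
python3 -m pendant '[[[0,0,-10],0],[[0,0,-25],0],[[0,0,-30],0],[[0,0,-30],0],[[0,0,-30],0],[[0,0,-25],0],[[0,0,-15],0],[[0,0,0],0],[[0,0,0],0],[[0,0,0],0]]' 1; python3 snap.py j
```

```text
clock: 9.15
eef_pos: [0.6072, 0.1661, 0.2032]
eef_rot: [[1.0, -0.004, 0.019], [-0.004, -1.0, 0.005], [0.019, -0.006, -1.0]]
ft_force: [-0.8, 0.1, -0.6]
grip_width: 0.574
9.15 [0.6072 0.1661 0.2032] 0.5740802542998323 [-0.79  0.06 -0.6 ]
roll px 143.0 128.0 n 1256 top z 0.031 circ [499.1 221.5] 25.2 lo [0.474 0.198 0.011] hi [0.524 0.245 0.033]
roll px 251.0 255.0 n 7161 top z 0.1994 circ [607.6 165.5] 25.3 lo [0.583 0.141 0.172] hi [0.632 0.191 0.201]
```

```bash
python3 -m pendant '[[[-4,18,0],0],[[-7,36,0],0],[[-8,40,0],0],[[-8,40,0],0],[[-8,40,0],0],[[-8,40,0],0],[[-8,36,0],0],[[-6,24,0],0],[[-4,15,0],-0.07],[[0,0,0],-0.07]]' 1; python3 snap.py k
```

```text
clock: 10.45
eef_pos: [0.5348, -0.141, 0.1953]
eef_rot: [[0.99, 0.137, 0.006], [0.137, -0.991, 0.001], [0.006, 0.0, -1.0]]
ft_force: [0.6, -0.5, -1.6]
grip_width: 0.57
10.45 [ 0.5348 -0.141   0.1953] 0.5702531420397303 [ 0.64 -0.54 -1.58]
roll px 251.0 255.0 n 7542 top z 0.1915 circ [ 535.3 -141.4] 25.6 lo [ 0.51  -0.167  0.164] hi [ 0.56  -0.116  0.194]
```

View pics/k.png

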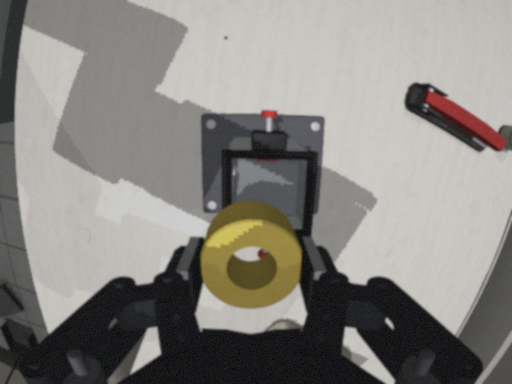

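```bash
cat > rim.py <<'E'
from h import *; import pickle,sys
s,p=pickle.load(open(f"pics/{sys.argv[1]}.pkl","rb"))
W=wristworld(p,s); d=p['depth']>0
m=d&(W[...,2]>0.110)&(W[...,2]<0.122)&(abs(W[...,0]-.546)<.06)&(abs(W[...,1]+.1285)<.06)
P=W[m]; print(m.sum(),"rim z med",np.median(P[:,2]))
if len(sys.argv)>2:
    g=cv2.cvtColor(p['color'],cv2.COLOR_BGR2GRAY); print('dark filter'); P=W[m&(g<60)]
for yaw in (6,7,7.7,8.5,9.5):
    a=np.radians(yaw);R=np.array([[np.cos(a),np.sin(a)],[-np.sin(a),np.cos(a)]])
    q=(P[:,:2]-[.546,-.1285])@R.T*1000
    print(yaw,"x",np.percentile(q[:,0],[0.5,3,97,99.5]).round(1),"y",np.percentile(q[:,1],[0.5,3,97,99.5]).round(1))
E
python3 rim.py d; python3 rim.py k; python3 rim.py k 1
```

```text
1154 rim z med 0.11598446138341002
6 x [-33.7 -32.3  33.1  34.1] y [-33.6 -32.3  33.2  33.9]
7 x [-33.5 -32.3  33.2  33.9] y [-33.4 -32.2  33.2  33.7]
7.7 x [-33.3 -32.3  33.1  33.9] y [-33.5 -32.3  33.2  33.8]
8.5 x [-33.1 -32.3  33.2  34. ] y [-33.6 -32.2  33.3  34.1]
9.5 x [-33.4 -32.2  33.2  34.3] y [-33.9 -32.3  33.5  34.6]
2223 rim z med 0.1160194635396208
6 x [-33.7 -32.9  33.   33.7] y [-30.3 -27.8  33.   33.8]
7 x [-33.5 -32.7  33.   33.7] y [-30.7 -28.3  33.   33.3]
7.7 x [-33.4 -32.6  33.   33.8] y [-31.  -28.6  32.9  33.4]
8.5 x [-33.3 -32.4  33.1  34.1] y [-31.3 -28.9  33.   33.8]
9.5 x [-33.2 -32.2  33.3  34.6] y [-31.8 -29.4  33.3  34.2]
2223 rim z med 0.1160194635396208
dark filter
6 x [-33.7 -32.8  32.6  33.4] y [-30.2 -27.8  32.9  33.6]
7 x [-33.2 -32.5  32.7  33.5] y [-30.6 -28.3  33.   33.3]
7.7 x [-33.  -32.2  32.8  33.6] y [-30.9 -28.6  32.9  33.4]
8.5 x [-32.8 -32.   32.9  33.8] y [-31.3 -28.9  33.   33.8]
9.5 x [-32.8 -31.8  33.1  34.3] y [-31.7 -29.3  33.3  34.3]
```

```bash
python3 -m pendant '[[[3,-3,3],0],[[4,-4,6],0],[[4,-3,7],0],[[2,-2,7],0],[[0,0,7],0],[[0,0,5],0],[[0,0,2],0],[[0,0,0],0],[[0,0,0],0],[[0,0,0],0]]' 1; python3 snap.py l; python3 rim.py l
```

```text
clock: 11.75
eef_pos: [0.5457, -0.1259, 0.1547]
eef_rot: [[0.99, 0.138, 0.004], [0.138, -0.99, 0.001], [0.004, -0.001, -1.0]]
ft_force: [-0.5, -0.3, -0.5]
grip_width: 0.574
11.75 [ 0.5457 -0.1259  0.1547] 0.5739676734791087 [-0.48 -0.3  -0.54]
roll px 250.0 255.0 n 7620 top z 0.1509 circ [ 546.1 -126.4] 25.5 lo [ 0.521 -0.151  0.124] hi [ 0.571 -0.101  0.153]
2301 rim z med 0.1161432416557261
6 x [-33.5 -32.7  32.2  33.2] y [-12.    1.9  33.6  34.1]
7 x [-33.2 -32.4  32.5  33.4] y [-12.    2.2  33.5  33.7]
7.7 x [-33.1 -32.1  32.7  33.6] y [-12.    2.1  33.5  33.9]
8.5 x [-32.9 -31.8  33.   33.9] y [-12.    2.   33.7  34.3]
9.5 x [-32.6 -31.5  33.3  34.2] y [-12.    1.8  34.1  34.8]
```

View pics/l.png

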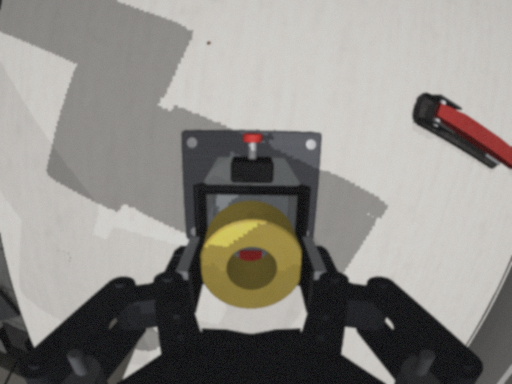

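```bash
python3 -m pendant '[[[0,1,0],0],[[0,1,0],0],[[0,0,1],0],[[0,0,1.5],0],[[0,0,2],0],[[0,0,2],0],[[0,0,2],0],[[0,0,2],0],[[0,0,1],0],[[0,0,0],0]]' 1; python3 snap.py m
```

```text
clock: 13.05
eef_pos: [0.5465, -0.1274, 0.1435]
eef_rot: [[0.99, 0.138, 0.005], [0.138, -0.99, 0.002], [0.006, -0.001, -1.0]]
ft_force: [0.2, 0.6, -1.6]
grip_width: 0.572
13.05 [ 0.5465 -0.1274  0.1435] 0.5717507521186544 [ 0.18  0.57 -1.63]
roll px 251.0 255.0 n 7671 top z 0.1397 circ [ 547.1 -128.2] 25.7 lo [ 0.522 -0.153  0.112] hi [ 0.571 -0.103  0.142]
```

View pics/m.png

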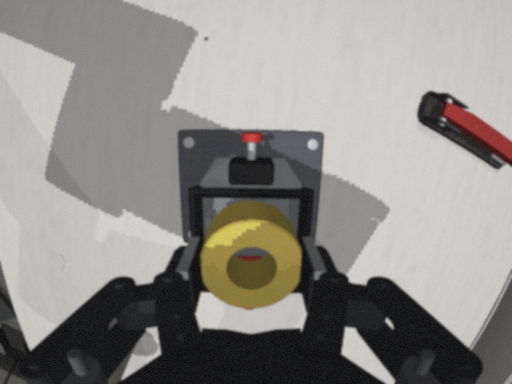

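```bash
python3 -m pendant '[[[0,0,1],0],[[0,0,1],0],[[0,0,1],0],[[0,0,0.5],0],[[0,0,0],0],[[0,0,0],0],[[0,0,0],0],[[0,0,0],0],[[0,0,0],0],[[0,0,0],0]]' 1
```

```text
clock: 14.35
eef_pos: [0.5462, -0.1273, 0.1392]
eef_rot: [[0.991, 0.137, 0.004], [0.137, -0.991, 0.002], [0.005, -0.002, -1.0]]
ft_force: [0.2, 0.0, -1.4]
grip_width: 0.575
```

```bash
python3 -m pendant '[[[0,0,0],0],[[0,0,0],0],[[0,0,0],0],[[0,0,0],0],[[0,0,0],0],[[0,0,-5],0],[[0,0,-15],0],[[0,0,-20],0],[[0,0,-15],0],[[0,0,-5],0]]' -1; python3 snap.py n
```

```text
clock: 15.6
eef_pos: [0.5467, -0.1282, 0.2041]
eef_rot: [[0.99, 0.138, 0.007], [0.138, -0.99, 0.001], [0.007, 0.0, -1.0]]
ft_force: [-0.4, -0.3, -0.1]
grip_width: 0.995
15.6 [ 0.5467 -0.1282  0.2041] 0.9950849692174181 [-0.38 -0.32 -0.09]
roll px 250.0 207.0 n 3135 top z 0.1235 circ [ 546.2 -127.6] 25.9 lo [ 0.521 -0.153  0.1  ] hi [ 0.572 -0.102  0.127]
```

View pics/n.png

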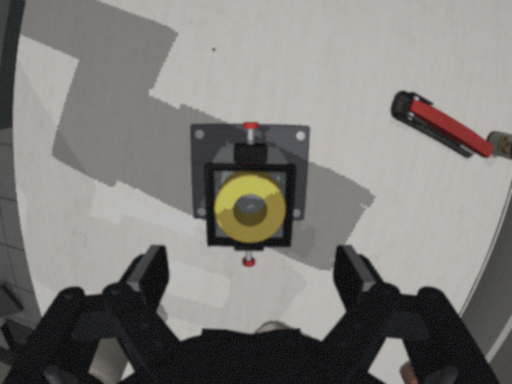

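```bash
python3 -m pendant '[[[0,0,0],0],[[0,0,0],0],[[0,0,0],0],[[0,0,0],0],[[0,0,10],0],[[0,0,14],0],[[0,0,14],0],[[0,0,9],0],[[0,0,4],0],[[0,0,0],0]]' 1; python3 - <<'E'
from h import *; import pickle
s,p=pickle.load(open("pics/n.pkl","rb")); W=wristworld(p,s)
m=[m for m in yellow(p) if m.sum()>400][0]; m=cv2.erode(m.astype(np.uint8),np.ones((3,3)))>0
P=W[m]; P=P[P[:,2]>.119]; A=np.c_[P[:,:2]-P[:,:2].mean(0),np.ones(len(P))]
print(np.linalg.lstsq(A,P[:,2],rcond=None)[0], P[:,2].mean())
E
```

```text
clock: 16.9
eef_pos: [0.5448, -0.1275, 0.1462]
eef_rot: [[0.99, 0.138, 0.0], [0.138, -0.99, 0.003], [0.001, -0.003, -1.0]]
ft_force: [0.3, 0.0, -0.0]
grip_width: 0.004
[-0.06019354  0.37398132  0.12482771] 0.12482770561581973
```

```bash
python3 - <<'E'
from h import *; import pickle
s,p=pickle.load(open("pics/n.pkl","rb")); W=wristworld(p,s)
for v in range(168,246,4):
    print(v,[f"{int(z*1000)}" for z in W[v,208:294:5,2]], W[v,250,1].round(3))
c=p['color'][150:270,190:310]; cv2.imwrite("pics/n2.png",cv2.resize(c,None,fx=5,fy=5,interpolation=cv2.INTER_CUBIC))
E
```

```text
168 ['117', '115', '113', '114', '115', '115', '114', '116', '116', '115', '116', '116', '116', '115', '115', '115', '118', '117'] -0.099
172 ['117', '112', '69', '87', '87', '96', '105', '110', '112', '112', '109', '100', '87', '87', '88', '88', '114', '118'] -0.103
176 ['118', '113', '70', '87', '97', '113', '121', '122', '121', '123', '121', '117', '107', '87', '87', '90', '114', '117'] -0.103
180 ['325', '111', '70', '88', '116', '122', '123', '123', '122', '122', '123', '123', '121', '108', '87', '91', '114', '116'] -0.106
184 ['115', '112', '8', '114', '123', '123', '122', '122', '122', '122', '123', '122', '122', '122', '88', '91', '115', '116'] -0.109
188 ['116', '112', '8', '123', '123', '122', '123', '122', '122', '123', '123', '122', '123', '122', '122', '94', '113', '117'] -0.053
192 ['116', '112', '120', '124', '123', '122', '123', '122', '123', '122', '124', '123', '123', '123', '123', '95', '114', '117'] -0.114
196 ['117', '113', '124', '122', '122', '123', '123', '87', '88', '88', '88', '123', '122', '123', '122', '96', '114', '116'] -0.129
200 ['116', '111', '123', '
[... 890 characters left out ...]
1', '115', '1'] -0.14
228 ['116', '114', '93', '123', '125', '125', '124', '325', '123', '124', '123', '124', '124', '123', '123', '113', '117', '1'] -0.142
232 ['117', '115', '101', '101', '123', '124', '124', '124', '124', '124', '123', '124', '123', '125', '100', '112', '325', '0'] -0.146
236 ['116', '113', '108', '108', '109', '125', '123', '124', '124', '125', '124', '124', '124', '107', '109', '112', '117', '1'] -0.148
240 ['117', '114', '114', '114', '115', '114', '124', '124', '124', '124', '124', '113', '113', '113', '114', '114', '116', '1'] -0.151
244 ['117', '115', '117', '116', '117', '118', '118', '117', '116', '116', '116', '117', '116', '116', '117', '116', '117', '0'] -0.159
```

View pics/n2.png

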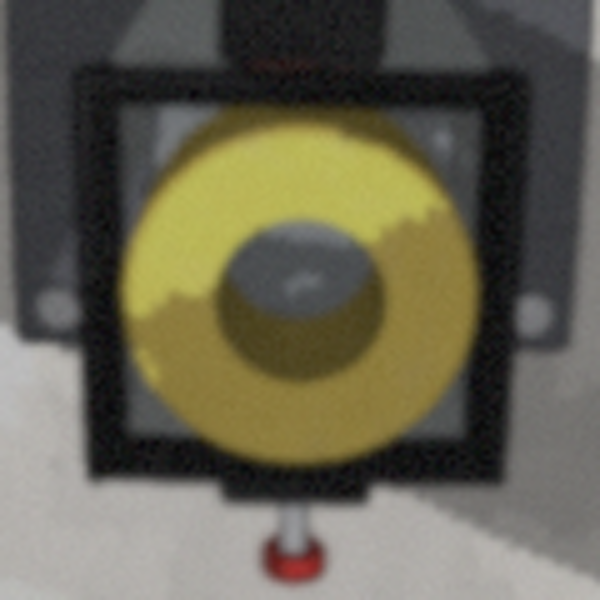

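```bash
python3 -m pendant '[[[1,0.5,1],0],[[0.5,0.5,1],0],[[0,0,2],0],[[0,0,2],0],[[0,0,2],0],[[0,0,2],0],[[0,0,2],0],[[0,0,2],0],[[0,0,2],0],[[0,0,2],0]]' 1
```

```text
clock: 18.15
eef_pos: [0.5483, -0.1289, 0.1318]
eef_rot: [[0.99, 0.137, 0.007], [0.137, -0.991, 0.001], [0.007, 0.0, -1.0]]
ft_force: [-0.3, 1.1, 5.0]
grip_width: 0.001
```

```bash
python3 -m pendant '[[[-1,0,2],0],[[-0.5,0,2],0],[[0,0,2],0],[[0,0,2],0],[[0,0,2],0],[[0,0,2],0],[[0,0,2],0],[[0,0,2],0],[[0,0,2],0],[[0,0,2],0]]' 1
```

```text
clock: 19.4
eef_pos: [0.5482, -0.1275, 0.1128]
eef_rot: [[0.99, 0.137, 0.01], [0.137, -0.991, 0.003], [0.01, -0.001, -1.0]]
ft_force: [-1.1, 1.8, 8.3]
grip_width: -0.001
```

```bash
python3 -m pendant '[[[-1,0.5,1.5],0],[[-1,0,1.5],0],[[0,0,1],0],[[0,0,1],0],[[0,0,1],0],[[0,0,0.5],0],[[0,0,0.5],0],[[0,0,0.5],0],[[0,0,0.5],0],[[0,0,0.5],0]]' 1
```

```text
clock: 20.65
eef_pos: [0.548, -0.1274, 0.1082]
eef_rot: [[0.99, 0.137, 0.016], [0.137, -0.991, 0.003], [0.016, -0.001, -1.0]]
ft_force: [-1.8, 1.3, 8.1]
grip_width: -0.003
```

```bash
python3 -m pendant '[[[-1,0.5,1],0],[[-1,0,1],0],[[0,0,1],0],[[0,0,1],0],[[0,0,1],0],[[0,0,1],0],[[0,0,1],0],[[0,0,0.5],0],[[0,0,0.5],0],[[0,0,0.5],0]]' 1
```

```text
clock: 21.9
eef_pos: [0.5479, -0.1274, 0.1047]
eef_rot: [[0.99, 0.137, 0.023], [0.137, -0.991, 0.003], [0.023, 0.0, -1.0]]
ft_force: [-2.4, 1.6, 9.8]
grip_width: 0.001
```

```bash
python3 -m pendant '[[[0,0,-8],0],[[0,0,-15],0],[[0,0,-20],0],[[0,0,-20],0],[[0,0,-20],0],[[0,0,-15],0],[[0,0,-10],0],[[0,0,0],0],[[0,0,0],0],[[0,0,0],0]]' -1;  python3 snap.py o; python3 - <<'E'
from h import *; import pickle
s,p=pickle.load(open("pics/o.pkl","rb"))
q=wristproj(p,s,[.546,-.1285,.1])[0].astype(int); print(q)
c=p['color'][q[1]-60:q[1]+60,q[0]-60:q[0]+60]; cv2.imwrite("pics/o2.png",cv2.resize(c,None,fx=5,fy=5,interpolation=cv2.INTER_CUBIC))
W=wristworld(p,s)
for v in range(q[1]-36,q[1]+36,4): print(v,[int(z*1000) for z in W[v,q[0]-40:q[0]+40:5,2]])
E
```

```text
clock: 23.15
eef_pos: [0.5432, -0.1279, 0.2123]
eef_rot: [[0.99, 0.137, 0.015], [0.137, -0.991, 0.004], [0.015, -0.002, -1.0]]
ft_force: [0.5, -0.3, -0.5]
grip_width: 1.004
23.15 [ 0.5432 -0.1279  0.2123] 1.0035632517310407 [ 0.51 -0.29 -0.53]
roll px 253.0 194.0 n 1762 top z 0.0889 circ [ 546.4 -125.8] 25.2 lo [ 0.522 -0.15   0.066] hi [ 0.571 -0.106  0.091]
[251 198]
162 [9, 112, 99, 97, 116, 116, 115, 116, 115, 116, 115, 116, 115, 95, 95, 95]
166 [116, 117, 115, 117, 115, 116, 116, 116, 118, 116, 116, 115, 116, 117, 116, 117]
170 [117, 113, 73, 58, 81, 89, 88, 91, 90, 91, 91, 88, 111, 113, 112, 111]
174 [117, 112, 74, 59, 88, 87, 88, 89, 88, 89, 89, 88, 88, 88, 64, 97]
178 [117, 113, 75, 86, 88, 89, 89, 88, 88, 89, 88, 89, 88, 88, 64, 98]
182 [117, 114, 10, 89, 88, 88, 90, 59, 59, 59, 58, 88, 89, 89, 88, 100]
186 [117, 113, 10, 89, 88, 88, 59, 58, 60, 57, 57, 89, 90, 88, 89, 100]
190 [116, 114, 54, 88, 88, 87, 60, 59, 58, 58, 58, 74, 88, 89, 88, 101]
194 [117, 114, 66, 90, 88, 88, 70, 59, 57, 59, 64, 82, 88, 89, 90, 101]
198 [117, 115, 77, 88, 88, 88, 83, 70, 66, 67, 74, 89, 88, 89, 89, 103]
202 [116, 114, 80, 88, 88, 89, 89, 82, 78, 80, 85, 88, 88, 88, 73, 111]
206 [117, 113, 79, 57, 89, 88, 87, 89, 88, 88, 88, 88, 88, 88, 75, 112]
210 [117, 114, 79, 54, 89, 89, 88, 88, 89, 87, 88, 89, 90, 54, 76, 113]
214 [118, 115, 80, 66, 65, 89, 90, 89, 89, 89, 88, 89, 65, 63, 79, 112]
218 [116, 114, 80, 76, 76, 76, 76, 90, 90, 91, 88, 76, 75, 74, 80, 113]
222 [117, 115, 86, 85, 85, 85, 85, 95, 94, 94, 85, 84, 84, 84, 84, 113]
226 [116, 114, 94, 94, 95, 94, 93, 98, 98, 98, 93, 95, 93, 94, 93, 113]
230 [115, 115, 104, 102, 103, 104, 103, 101, 103, 102, 103, 102, 103, 103, 101, 114]
```

View pics/o2.png

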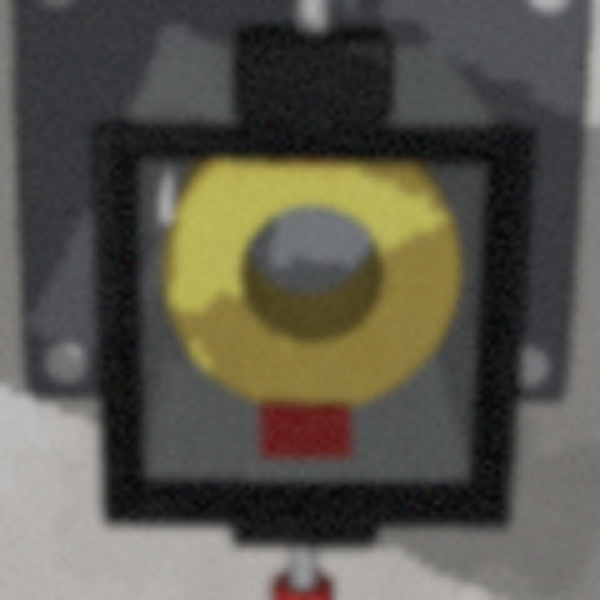

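```bash
python3 -m pendant '[[[0.5,0,6],0],[[0.5,0,8],0],[[0.5,0,9],0],[[0,0,9],0],[[0,0,9],0],[[0,0,9],0],[[0,0,10],0],[[0,0,10],0],[[0,0,12],0],[[0,0,10],0]]' 1
```

```text
clock: 24.45
eef_pos: [0.5454, -0.127, 0.1125]
eef_rot: [[0.991, 0.137, 0.013], [0.137, -0.991, 0.005], [0.013, -0.003, -1.0]]
ft_force: [-0.8, 0.7, -0.1]
grip_width: -0.001
```

```bash
python3 -m pendant '[[[0.5,0.5,0.5],0],[[0,0,0.5],0],[[0,0,0.5],0],[[0,0,0.4],0],[[0,0,0.4],0],[[0,0,0.4],0],[[0,0,0.3],0],[[0,0,0.3],0],[[0,0,0.3],0],[[0,0,0.3],0]]' 1
```

```text
clock: 25.7
eef_pos: [0.5466, -0.1277, 0.1096]
eef_rot: [[0.991, 0.137, 0.014], [0.137, -0.991, 0.004], [0.015, -0.002, -1.0]]
ft_force: [-1.1, 0.2, 3.1]
grip_width: 0.003
```

```bash
python3 -m pendant '[[[0,0,-12],0],[[0,0,-25],0],[[0,0,-30],0],[[0,0,-25],0],[[0,-25,-5],0],[[0,-45,0],0],[[0,-55,0],0],[[0,-55,0],0],[[0,-55,0],0],[[0,-50,0],0]]' -1
```

```text
clock: 26.95
eef_pos: [0.5093, 0.1582, 0.2155]
eef_rot: [[0.991, 0.128, 0.023], [0.128, -0.992, 0.003], [0.023, -0.001, -1.0]]
ft_force: [0.1, 0.1, 0.7]
grip_width: 1.001
```

```bash
python3 -m pendant '[[[0,-25,5],0],[[-1,-20,15],0],[[-1,-10,20],0],[[-1,-3,20],0],[[-1,0,20],0],[[0,0,12],0],[[0,0,6],0],[[0,0,0],0],[[0,0,0],0],[[0,0,0],0]]' -1; python3 snap.py q
```

```text
clock: 28.2
eef_pos: [0.5021, 0.2238, 0.1208]
eef_rot: [[0.99, 0.136, 0.032], [0.135, -0.991, 0.008], [0.033, -0.004, -0.999]]
ft_force: [1.0, 0.4, 0.7]
grip_width: 1.002
28.2 [0.5021 0.2238 0.1208] 1.0018662617152387 [1.02 0.45 0.66]
roll px 240.0 203.0 n 2475 top z 0.031 circ [497.1 222.8] 25.3 lo [0.473 0.198 0.008] hi [0.522 0.248 0.033]
```

View pics/q.png

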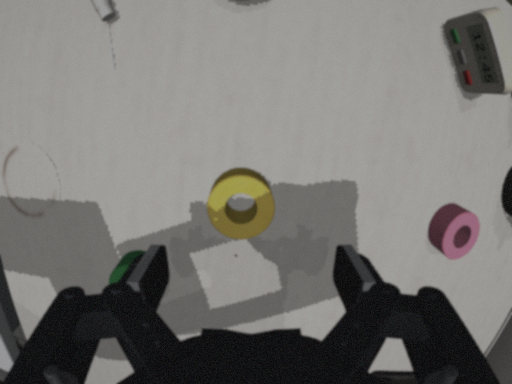

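```bash
python3 -m pendant '[[[-2,0,8],0],[[-2,0.5,12],0],[[-2,0,14],0],[[-1,0,14],0],[[0,0,14],0],[[0,0,10],0],[[0,0,6],0],[[0,0,3],0],[[0,0,0],0],[[0,0,0],0]]' -1; python3 snap.py t
```

```text
clock: 29.5
eef_pos: [0.4976, 0.2229, 0.0335]
eef_rot: [[0.99, 0.136, 0.032], [0.135, -0.991, 0.008], [0.033, -0.004, -0.999]]
ft_force: [-0.8, 0.4, 0.4]
grip_width: 0.996
29.5 [0.4976 0.2229 0.0335] 0.9964004811283449 [-0.75  0.41  0.35]
roll px 248.0 254.0 n 6167 top z 0.0311 circ [497.3 223. ] 25.4 lo [0.473 0.198 0.007] hi [0.522 0.248 0.033]
```

```bash
python3 -m pendant '[[[0,0,-1],0],[[0,0,-0.5],0],[[0,0,0],0],[[0,0,0],0],[[0,0,0],0],[[0,0,0],0],[[0,0,0],0],[[0,0,0],0],[[0,0,0],0],[[0,0,0],0]]' 1; python3 snap.py u
```

```text
clock: 30.8
eef_pos: [0.4981, 0.2231, 0.0365]
eef_rot: [[0.99, 0.136, 0.034], [0.135, -0.991, 0.009], [0.035, -0.004, -0.999]]
ft_force: [-0.2, -0.2, 1.0]
grip_width: 0.572
30.8 [0.4981 0.2231 0.0365] 0.5718871931705073 [-0.16 -0.22  1.05]
roll px 250.0 251.0 n 6145 top z 0.0311 circ [498.9 223.1] 25.5 lo [0.474 0.198 0.004] hi [0.523 0.248 0.033]
```

```bash
python3 -m pendant '[[[0,0,-15],0],[[0,0,-30],0],[[0,0,-40],0],[[0,0,-40],0],[[0,0,-30],0],[[1,20,-12],0],[[1,45,0],0],[[1,55,0],0],[[1,55,0],0],[[1,55,0],0]]' 1
```

```text
clock: 32.1
eef_pos: [0.5286, -0.0076, 0.216]
eef_rot: [[0.989, 0.144, 0.04], [0.144, -0.99, 0.011], [0.042, -0.005, -0.999]]
ft_force: [0.6, 0.1, -1.6]
grip_width: 0.569
```

```bash
python3 -m pendant '[[[0,50,0],0],[[0,38,0],0],[[0,18,0],0],[[0,4,0],0],[[0,0,0],0],[[0,0,0],0],[[0,0,0],0],[[0,0,0],0],[[0,0,0],0],[[0,0,0],0]]' 1; python3 snap.py v; python3 rim.py v
```

```text
clock: 33.35
eef_pos: [0.5431, -0.1179, 0.2185]
eef_rot: [[0.989, 0.144, 0.042], [0.144, -0.99, 0.012], [0.043, -0.006, -0.999]]
ft_force: [0.4, 0.9, -1.1]
grip_width: 0.57
33.35 [ 0.5431 -0.1179  0.2185] 0.5697691310235781 [ 0.37  0.91 -1.12]
roll px 250.0 247.0 n 8281 top z 0.2131 circ [ 543.6 -117.9] 25.5 lo [ 0.519 -0.143  0.073] hi [ 0.571 -0.093  0.215]
1478 rim z med 0.11606099412508036
6 x [-33.1 -32.3  32.5  33.4] y [-33.4 -31.9  33.5  34.1]
7 x [-32.8 -32.3  32.9  33.7] y [-33.5 -31.9  33.5  33.7]
7.7 x [-32.8 -32.1  33.   33.8] y [-33.6 -32.   33.4  34. ]
8.5 x [-32.7 -31.9  33.2  34.1] y [-33.6 -32.   33.6  34.4]
9.5 x [-32.7 -31.8  33.5  34.5] y [-33.7 -32.1  33.8  34.8]
```

View pics/v.png

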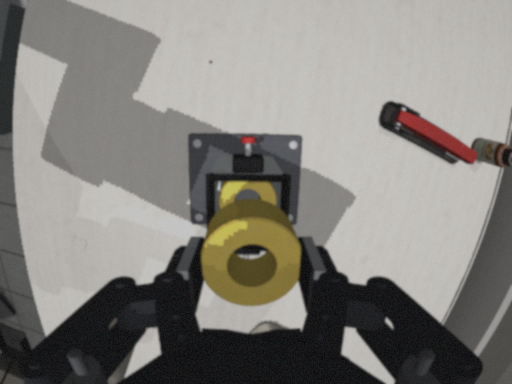

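```bash
python3 -m pendant '[[[-1,4,5],0],[[0,4,10],0],[[0,3,12],0],[[0,0,12],0],[[0,0,10],0],[[0,0,6],0],[[0,0,3],0],[[0,0,0],0],[[0,0,0],0],[[0,0,0],0]]' 1; python3 snap.py w; python3 rim.py w
```

```text
clock: 34.65
eef_pos: [0.5462, -0.1293, 0.1557]
eef_rot: [[0.989, 0.144, 0.041], [0.143, -0.99, 0.013], [0.042, -0.007, -0.999]]
ft_force: [1.4, -0.3, -2.4]
grip_width: 0.566
34.65 [ 0.5462 -0.1293  0.1557] 0.5660796183346132 [ 1.35 -0.34 -2.36]
roll px 250.0 246.0 n 8570 top z 0.1503 circ [ 546.7 -129.2] 25.4 lo [ 0.522 -0.154  0.058] hi [ 0.571 -0.104  0.153]
2478 rim z med 0.11610732570533605
6 x [-33.5 -32.7  32.3  33.4] y [-14.1  -2.   33.5  34.1]
7 x [-33.2 -32.4  32.7  33.6] y [-14.2  -1.5  33.5  33.7]
7.7 x [-33.  -32.2  32.8  33.8] y [-14.2  -1.4  33.4  33.9]
8.5 x [-32.8 -32.   33.1  34.1] y [-14.2  -1.4  33.6  34.2]
9.5 x [-32.8 -31.7  33.4  34.5] y [-14.3  -1.6  33.9  34.6]
```

View pics/w.png

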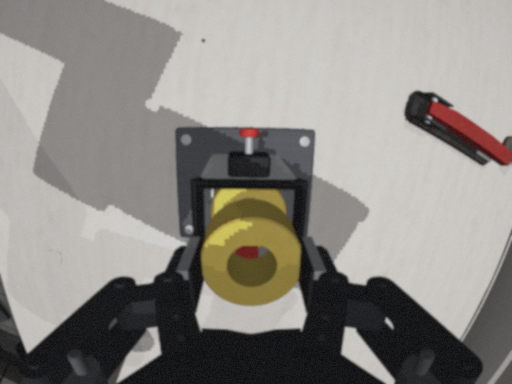

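```bash
python3 -m pendant '[[[-0.5,-0.5,0],0],[[-0.5,-0.5,0],0],[[0,0,1.5],0],[[0,0,2],0],[[0,0,2],0],[[0,0,2],0],[[0,0,2],0],[[0,0,2],0],[[0,0,1],0],[[0,0,0.5],0]]' 1; python3 snap.py x
```

```text
clock: 35.95
eef_pos: [0.5459, -0.1278, 0.1433]
eef_rot: [[0.989, 0.143, 0.042], [0.143, -0.99, 0.013], [0.044, -0.007, -0.999]]
ft_force: [-0.6, -0.6, -1.2]
grip_width: 0.571
35.95 [ 0.5459 -0.1278  0.1433] 0.5714809603325575 [-0.62 -0.64 -1.16]
roll px 250.0 250.0 n 8420 top z 0.1379 circ [ 546.7 -127.9] 25.7 lo [ 0.522 -0.153  0.085] hi [ 0.571 -0.102  0.14 ]
```

View pics/x.png

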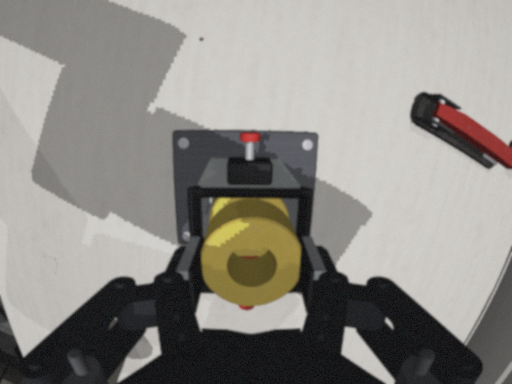

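```bash
python3 -m pendant '[[[0,0,1],0],[[0,0,1],0],[[0,0,0.5],0],[[0,0,0],0],[[0,0,0],0],[[0,0,0],0],[[0,0,0],0],[[0,0,0],0],[[0,0,0],0],[[0,0,0],0]]' 1; python3 -m pendant '[[[0,0,0],0],[[0,0,0],0],[[0,0,0],0],[[0,0,0],0],[[0,0,0],0],[[0,0,-5],0],[[0,0,-15],0],[[0,0,-20],0],[[0,0,-15],0],[[0,0,-5],0]]' -1; python3 snap.py y; python3 - <<'E'
from h import *; import pickle
s,p=pickle.load(open("pics/y.pkl","rb"))
q=wristproj(p,s,[.546,-.1285,.116])[0].astype(int); print(q)
c=p['color'][q[1]-60:q[1]+60,q[0]-60:q[0]+60]; cv2.imwrite("pics/y2.png",cv2.resize(c,None,fx=5,fy=5,interpolation=cv2.INTER_CUBIC))
W=wristworld(p,s)
for v in range(q[1]-36,q[1]+36,6): print(v,[int(z*1000) for z in W[v,q[0]-40:q[0]+40:5,2]])
E
```

```text
clock: 37.25
eef_pos: [0.5458, -0.1279, 0.1401]
eef_rot: [[0.989, 0.143, 0.042], [0.143, -0.99, 0.013], [0.043, -0.007, -0.999]]
ft_force: [0.5, 0.2, -1.4]
grip_width: 0.567
clock: 38.5
eef_pos: [0.5441, -0.1291, 0.2051]
eef_rot: [[0.989, 0.143, 0.044], [0.143, -0.99, 0.012], [0.046, -0.006, -0.999]]
ft_force: [0.0, -0.2, -0.4]
grip_width: 1.003
38.5 [ 0.5441 -0.1291  0.2051] 1.0029076801373262 [ 0.01 -0.16 -0.44]
roll px 248.0 206.0 n 3797 top z 0.1237 circ [ 545.2 -128.3] 25.9 lo [ 0.52  -0.154  0.062] hi [ 0.57  -0.103  0.127]
[248 206]
170 [116, 112, 114, 112, 113, 112, 113, 113, 113, 113, 113, 113, 113, 113, 112, 113]
176 [115, 96, 21, 88, 98, 114, 121, 120, 122, 122, 119, 111, 98, 88, 74, 100]
182 [117, 97, 21, 110, 121, 121, 122, 122, 122, 122, 124, 123, 123, 106, 76, 102]
188 [115, 97, 87, 121, 123, 122, 122, 122, 123, 123, 124, 123, 123, 123, 89, 104]
194 [116, 100, 121, 121, 123, 124, 122, 59, 58, 124, 122, 124, 124, 124, 124, 110]
200 [115, 327, 121, 122, 124, 122, 78, 67, 66, 71, 81, 124, 124, 124, 123, 112]
206 [116, 122, 122, 122, 122, 101, 88, 86, 85, 86, 88, 104, 123, 124, 125, 112]
212 [117, 121, 122, 123, 122, 111, 98, 87, 88, 89, 99, 117, 124, 125, 125, 112]
218 [116, 113, 123, 122, 123, 121, 111, 107, 106, 107, 113, 125, 124, 126, 125, 112]
224 [118, 112, 122, 123, 123, 124, 123, 120, 118, 121, 125, 125, 126, 125, 125, 114]
230 [117, 113, 98, 122, 124, 123, 124, 124, 124, 123, 124, 125, 125, 125, 96, 113]
236 [117, 113, 109, 109, 123, 124, 125, 124, 124, 125, 125, 126, 124, 109, 109, 114]
```

View pics/y2.png

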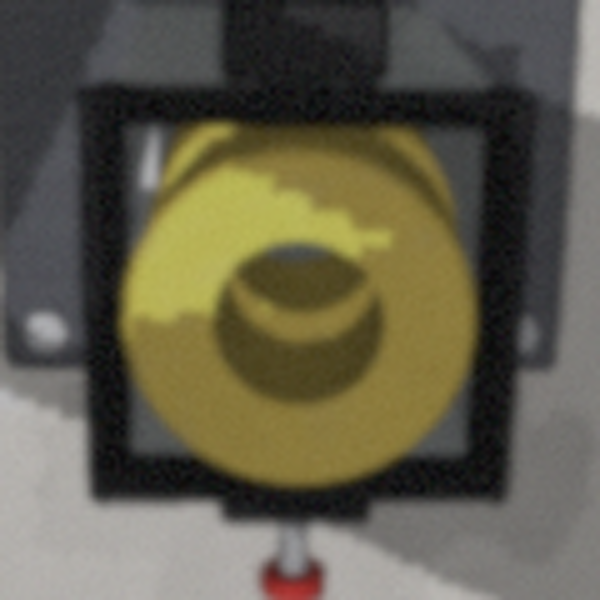

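```bash
python3 -m pendant '[[[-40,0,0],0],[[-40,0,0],0],[[0,0,0],0],[[8,0,0],0],[[11,0,0],0],[[11,0,0],0],[[11,0,0],0],[[11,0,0],0],[[11,0,0],0],[[6,0,0],0]]' 1
```

```text
clock: 39.8
eef_pos: [0.5406, -0.1298, 0.204]
eef_rot: [[0.988, 0.146, 0.047], [0.145, -0.989, 0.012], [0.048, -0.005, -0.999]]
ft_force: [0.6, -0.0, 0.1]
grip_width: 0.002
```

```bash
python3 -m pendant '[[[0.5,0,6],0],[[0.5,0,10],0],[[0.5,0,10],0],[[0.5,0,10],0],[[0.5,0,9],0],[[0,0,5],0],[[0,0,3],0],[[0,0,2],0],[[0,0,2],0],[[0,0,2],0]]' 1
```

```text
clock: 41.05
eef_pos: [0.5463, -0.1294, 0.1425]
eef_rot: [[0.988, 0.145, 0.049], [0.145, -0.989, 0.011], [0.05, -0.003, -0.999]]
ft_force: [-1.8, -0.4, 8.7]
grip_width: -0.001
```

```bash
python3 -m pendant '[[[0,0,2],0],[[0,0,2],0],[[0,0,2],0],[[0,0,2],0],[[0,0,2],0],[[0,0,2],0],[[0,0,2],0],[[0,0,2],0],[[0,0,2],0],[[0,0,2],0]]' 1
```

```text
clock: 42.3
eef_pos: [0.5469, -0.1294, 0.1418]
eef_rot: [[0.987, 0.146, 0.06], [0.146, -0.989, 0.006], [0.061, 0.003, -0.998]]
ft_force: [-4.5, 1.0, 12.2]
grip_width: 0.0
```

```bash
python3 snap.py z1; python3 - <<'E'
from h import *; import pickle
s,p=pickle.load(open("pics/z1.pkl","rb"))
c=p['color'][150:330,150:350]; cv2.imwrite("pics/z1b.png",cv2.resize(c,None,fx=3.3,fy=3.3,interpolation=cv2.INTER_CUBIC))
W=wristworld(p,s); m=yellow(p); m=max(m,key=lambda a:a.sum()); P=W[cv2.erode(m.astype(np.uint8),np.ones((3,3)))>0]
P=P[(P[:,2]>.114)&(P[:,2]<.13)]; print(len(P),np.percentile(P,[3,50,97],axis=0).round(4))
A=np.c_[P[:,:2]-[.5463,-.1283],np.ones(len(P))]; print(np.linalg.lstsq(A,P[:,2],rcond=None)[0])
E
```

```text
42.3 [ 0.5469 -0.1294  0.1418] 0.00022577312330535632 [-4.54  0.96 12.16]
roll px 247.0 226.0 n 4264 top z 0.1218 circ [ 548.  -127.9] 25.6 lo [ 0.522 -0.146  0.074] hi [ 0.573 -0.103  0.148]
3486 [[ 0.5246 -0.139   0.1165]
 [ 0.5435 -0.1166  0.1217]
 [ 0.5705 -0.1042  0.1231]]
[-0.00801499 -0.05637228  0.12199087]
```

View pics/z1b.png

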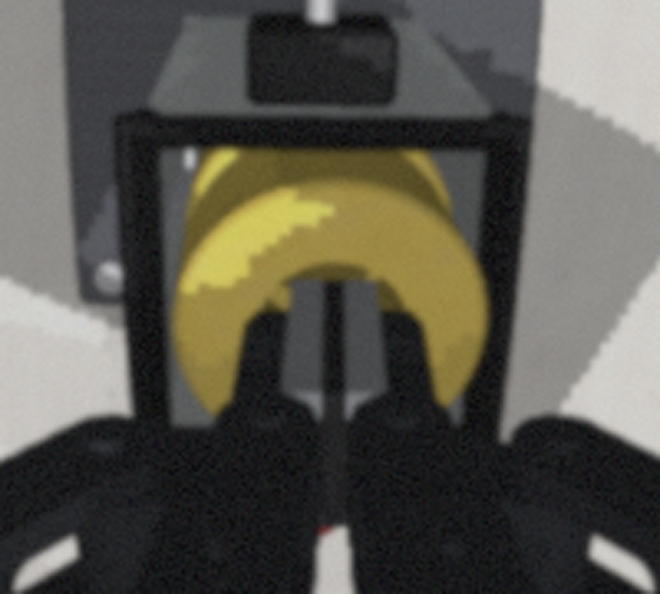

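```bash
python3 -m pendant '[[[-0.5,0,4],0],[[-0.3,0,4],0],[[-0.3,0,4],0],[[-0.3,0,3],0],[[-0.2,0,3],0],[[-0.2,0,3],0],[[-0.2,0,3],0],[[-0.2,0,1.5],0],[[0,0,1.5],0],[[0,0,1.5],0]]' 1
```

```text
clock: 43.6
eef_pos: [0.5467, -0.1295, 0.1413]
eef_rot: [[0.986, 0.148, 0.08], [0.148, -0.989, -0.0], [0.079, 0.012, -0.997]]
ft_force: [-4.2, 1.4, 8.7]
grip_width: 0.002
```

```bash
python3 -m pendant '[[[3,0,-10],0],[[2,0,0],0],[[0,0,4],0],[[-0.3,0,6],0],[[-0.4,0,7],0],[[-0.4,0,7],0],[[-0.2,0,3],0],[[-0.2,0,3],0],[[0,0,1.5],0],[[0,0,1.5],0]]' 1
```

```text
clock: 44.85
eef_pos: [0.5538, -0.1296, 0.124]
eef_rot: [[0.985, 0.148, 0.086], [0.148, -0.989, -0.002], [0.085, 0.015, -0.996]]
ft_force: [-3.7, 0.2, 12.9]
grip_width: -0.0
```

```bash
python3 -m pendant '[[[-0.5,0,3.5],0],[[-0.5,0,3.5],0],[[-0.4,0,3.5],0],[[-0.4,0,3.5],0],[[-0.2,0,2.2],0],[[-0.2,0,2.2],0],[[-0.2,0,2.2],0],[[-0.2,0,2.2],0],[[-0.2,0,2.2],0],[[-0.2,0,2.2],0]]' 1
```

```text
clock: 46.1
eef_pos: [0.5536, -0.1296, 0.1083]
eef_rot: [[0.985, 0.147, 0.095], [0.148, -0.989, -0.004], [0.093, 0.017, -0.996]]
ft_force: [-4.4, 0.7, 14.6]
grip_width: -0.001
```

```bash
python3 -m pendant '[[[-0.2,0,2.6],0],[[-0.2,0,2.8],0],[[-0.3,0,2.8],0],[[-0.3,0,3],0],[[-0.3,0,3],0],[[-0.3,0,3],0],[[-0.3,0,3],0],[[-0.3,0,3],0],[[-0.3,0,3],0],[[-0.3,0,3],0]]' 1
```

```text
clock: 47.35
eef_pos: [0.5536, -0.1296, 0.1063]
eef_rot: [[0.983, 0.146, 0.112], [0.148, -0.989, -0.008], [0.11, 0.024, -0.994]]
ft_force: [-8.7, 3.4, 28.0]
grip_width: -0.0
```

```bash
python3 -m pendant '[[[0,0,-10],0],[[0,0,-20],0],[[0,0,-25],0],[[-1,0,-25],0],[[-2,0,-20],0],[[-2,0,-10],0],[[0,0,0],0],[[0,0,0],0],[[0,0,0],0],[[0,0,0],0]]' -1;  python3 snap.py A; python3 - <<'E'
from h import *; import pickle
s,p=pickle.load(open("pics/A.pkl","rb"))
q=wristproj(p,s,[.546,-.1285,.1])[0].astype(int); print(q)
c=p['color'][q[1]-60:q[1]+60,q[0]-60:q[0]+60]; cv2.imwrite("pics/A2.png",cv2.resize(c,None,fx=5,fy=5,interpolation=cv2.INTER_CUBIC))
W=wristworld(p,s)
for v in range(q[1]-36,q[1]+36,6): print(v,[int(z*1000) for z in W[v,q[0]-40:q[0]+40:5,2]])
E
```

```text
clock: 48.6
eef_pos: [0.53, -0.1281, 0.21]
eef_rot: [[0.985, 0.147, 0.095], [0.148, -0.989, -0.003], [0.094, 0.017, -0.995]]
ft_force: [-0.4, -0.3, 0.4]
grip_width: 1.0
48.6 [ 0.53   -0.1281  0.21  ] 0.9995588765560051 [-0.45 -0.26  0.42]
roll px 255.0 194.0 n 2239 top z 0.0891 circ [ 546.5 -129. ] 25.3 lo [ 0.522 -0.152  0.029] hi [ 0.572 -0.107  0.092]
[257 198]
162 [8, 111, 97, 114, 115, 99, 100, 100, 99, 101, 100, 99, 96, 96, 96, 95]
168 [115, 115, 115, 114, 113, 115, 113, 114, 115, 114, 113, 116, 115, 115, 116, 117]
174 [115, 115, 50, 74, 88, 89, 89, 89, 88, 88, 89, 87, 88, 62, 82, 101]
180 [116, 114, 65, 88, 88, 90, 87, 90, 89, 90, 88, 88, 88, 89, 82, 102]
186 [117, 114, 79, 90, 88, 89, 29, 28, 34, 44, 68, 88, 89, 88, 86, 102]
192 [115, 114, 87, 89, 88, 88, 52, 48, 52, 58, 69, 89, 87, 87, 87, 104]
198 [115, 115, 88, 88, 90, 89, 63, 60, 60, 67, 76, 89, 88, 88, 89, 106]
204 [116, 114, 38, 88, 88, 89, 81, 74, 75, 80, 87, 89, 89, 88, 89, 108]
210 [117, 113, 54, 89, 89, 90, 88, 88, 88, 89, 87, 90, 88, 72, 91, 113]
216 [116, 114, 72, 71, 88, 88, 88, 88, 88, 88, 88, 89, 72, 72, 93, 112]
222 [116, 115, 84, 86, 86, 85, 94, 93, 95, 95, 85, 86, 85, 86, 95, 114]
228 [117, 114, 97, 97, 97, 99, 100, 99, 100, 100, 99, 99, 98, 99, 99, 114]
```

View pics/A2.png

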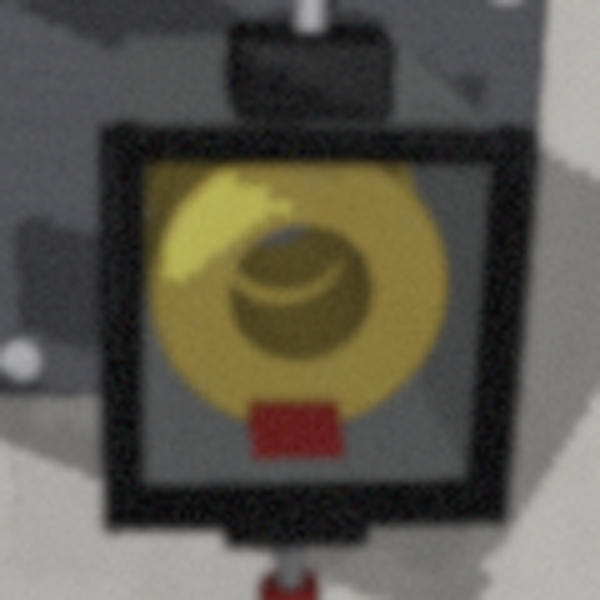

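```bash
python3 -m pendant '[[[2,10,-15],0],[[4,25,-15],0],[[4,30,-15],0],[[3,25,-5],0],[[0,10,0],0],[[0,0,0],0],[[0,0,0],0],[[0,0,0],0],[[0,0,0],0],[[0,0,0],0]]' -1;  python3 snap.py B; python3 - <<'E'
from rig import r
from h import *; import pickle
s,p=pickle.load(open("pics/B.pkl","rb"))
q=wristproj(p,s,[.546,-.1285,.1])[0].astype(int); print(q)
c=p['color'][max(0,q[1]-60):q[1]+60,q[0]-60:q[0]+60]; a=cv2.resize(c,(400,int(400*c.shape[0]/c.shape[1])),interpolation=cv2.INTER_CUBIC)
p2=r.get_image("side"); cv2.imwrite("pics/B_side.png",p2["color"]); c=p2['color'][120:190,245:315]; b=cv2.resize(c,(400,400),interpolation=cv2.INTER_CUBIC)
H=max(a.shape[0],400); f=lambda x:cv2.copyMakeBorder(x,0,H-x.shape[0],0,0,0)
cv2.imwrite("pics/B2.png",np.hstack([f(a),f(b)]))
E
```

```text
clock: 49.9
eef_pos: [0.551, -0.223, 0.2601]
eef_rot: [[0.985, 0.151, 0.087], [0.151, -0.989, 0.003], [0.087, 0.011, -0.996]]
ft_force: [0.8, -0.0, 0.0]
grip_width: 1.002
49.9 [ 0.551  -0.223   0.2601] 1.0020757426173994 [ 0.83 -0.01  0.03]
roll px 246.0 84.0 n 1379 top z 0.0892 circ [ 547.1 -130.1] 24.7 lo [ 0.523 -0.153  0.058] hi [ 0.571 -0.107  0.091]
[245  82]
```

View pics/B2.png

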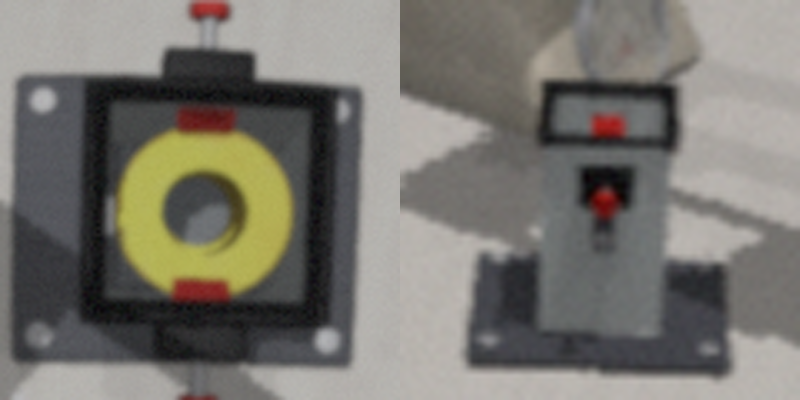

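View pics/B_side.png

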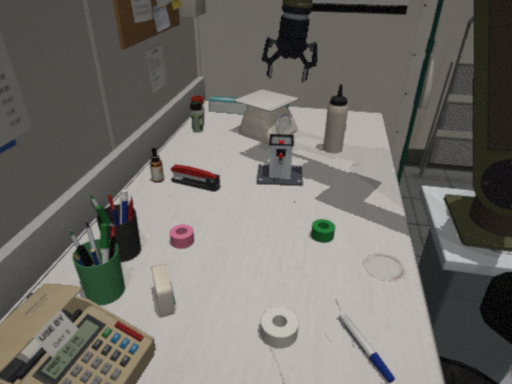

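Both red catches are snapped in over the top roll, at +y and −y in the left crop. The roll lies level at the catch underside, and in the side view the bystanders have not moved. I'm handing in.

```bash
python3 -c "
from rig import r
print(r.close_job()); print(r.observe()['clock'])"
```

```text
the job is handed in; nothing more can be done
None
the job is handed in; nothing more can be done
```

Both yellow rolls are in the magazine, one on top of the other, and I handed the job in at about 50 s of the 72 s allowed.

- **Roll 1:** I pushed it down to about 10 N, well past the catches. The camera showed it latched. Touching its top again (3 N) put the catch underside about 28 mm below the rim.
- **Roll 2:** It stuck on the catch ramps at 12 N, so I took a firmer, short push to get it through. After that it followed the spring (12.9 N, then 14.6 N).
- **Last push:** The final reading was 28 N, more than I had aimed for. The stack was probably at the bottom stop, or close to it. It is under the 35 N limit, but I only see the force at the end of each call, so a brief higher peak can't be ruled out.
- **Tool tilt:** The tool had tilted to about 6° by the end of the pushing, and I could not correct this with the moves available. The rolls stayed level.

**Last checks:**
- Both red catches lie over the top roll.
- Its top is level and at the same height as the first roll when that one latched, about 28 mm below the rim.
- The side view shows the bystanders and look-alikes where they were, and the gripper is open and clear of everything.

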